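# Tip the ring die onto the proofing bed

### The arm

A 6-joint arm with a two-finger parallel gripper is mounted at the origin on a cart in front of the work surface, level with it; the furniture and walls round the work are solid. World frame = base frame: x ahead of the robot, y to its left, z up, the work surface at z = 0. Lengths are in mm, angles in rad, forces in N, time in s.
With the tool pointing down it reaches from about 325 to 850 mm from the base axis. Payload 4.4 kg.
Tool frame: the origin (TCP) lies midway between the tips of the shut fingers; the grasp point (between the pads) lies 19 mm behind it (robot.grasp_offset is the distance from the TCP to the grasp point, in mm); z points along the fingers, y is the direction in which the jaws open and shut (so a half turn about z gives the same grasp; the last joint's range is limited). The gripper opens to 94 mm and grips with 3 to 60 N. Pads are 16 mm wide; open, the fingers measure 119 mm over their backs; the gripper's body (75 mm by 177 mm) begins 78 mm behind the grasp point.
Start: joints at [1.008, 0.207, 1.542, -0, 1.393, -0.15], TCP at [230.159, 526.929, 205.447] pointing down, gripper open.
Joint ranges: [-2.73, 2.73], [-0.86, 2.22], [0.23, 2.46], [-1.11, 4.25], [0.08, 2.63], [-2.82, 2.82]. Speed limits (rad/s): [2.79, 2.79, 3.14, 3.14, 3.14, 3.14].

### API

Orientations are given as [roll, pitch, yaw] about the fixed x, y, z axes, in that order (R = Rz(yaw) Ry(pitch) Rx(roll)).
In Python, from plant import robot, optics, job, recognise, regions_of gives the robot as it stands.
- The arm moves only by the tool jog_arm, never from a script. Its arguments are lists of equal length, an entry for each row: "translation": the shift along the tool's x, y, z scaled (see below), a list of three; "turn": the turn about the tool's z scaled (see below); "fingers": the closure, from 0 (fully open) to 1 (shut). In form: {"translation": [[tx, ty, tz], ...], "turn": [turn, ...], "fingers": [fingers, ...]}. A call has 1 to 20 rows; each row shifts and turns the commanded pose from where the row before left it, along the tool's axes as they then stand; what a row does not reach is not made up. The controller multiplies each number of a shift by 20 mm and each number of a turn by 0.12 rad. A row lasts 1/10 s, in which the tool goes at most 50 mm and 8.59 degrees, less where a joint would pass 70% of its speed; a pose out of reach is approached as far as the arm can. A call with a number of a shift or a turn outside -1 to 1 is refused whole. A call with a gripper value outside its range is refused whole. The fingers move at their own pace and stop on an object; "newtons" is the grip in N (left out, the last holds). Time passes only in rows, so rows that do not move let the fingers close. It gives the time, the measured TCP pose, the force and the opening at its end, in the units of the state.
- robot.sense(): the state, without advancing time (a new reading comes with each control period).
- optics.read_camera(name): name is "scene" or "top"; returns a dict with "color" (420x560x3 uint8, blue, green, red), "fx", "fy", "cx", "cy" (pixels), "k1" (the pictures are not rectified: a ray, as slopes to the right and down, at radius r is drawn at 1 + k1 r^2 times it, then the intrinsics apply), "extrinsics" (4x4, takes a point from camera to world coordinates). Camera axes: x right, y up, looking along -z (the intrinsics and any distortion apply to the point x, -y, -z); pixel columns grow to the right and rows downward; lengths in mm; the calibration is good to about 2 mm. A picture is of the moment at which its call begins. There is no depth.
- job.sign_off(): hands the job in, once; it reports no verdict.
Trained networks look in the newest picture that a camera, given by its name, has taken for a name from the list of things; names that differ only in an ending like _2 or _b are one class to them, and where a whole thing is asked for, a point or a joint stands for the part that bears it (a point fixed in the world has none). Each returns a list of dicts, best first, with "confidence" (0 to 1); they miss things now and then, are a little off and sometimes report something else, mostly with a low value. They report only what shows in the picture. A call takes as long as a camera call.
- recognise(camera, thing): "at" ([row, column] in pixels, amid what is visible of it).
- regions_of(camera, thing): "mask" (420x560 bool, what is visible of it) and "at" ([row, column] in pixels, amid what is visible of it).
The state is a dict: "t": time; "qpos": joint angles; "joint_vel": joint speeds; "effort": joint torques, N m; "tcp_pos": TCP position; "orientation": TCP orientation; "wrist_force": force on the tool from outside, world axes, zero at the start; "moment": the same for the moment, N m; "grip_width": finger opening in mm.
Only numpy, scipy, OpenCV 4.12 (cv2) and the standard library are available. Lean on these libraries where they do the work, as an engineer would, in place of code of your own. Each camera call takes 0.05 s, during which the arm holds its last target.

### The job

Two die blocks stand on end in front of the low cork-faced proofing bed. Without picking it up, slide the taller one (the one with the rings on its metal plate) upright against the bed's steel front edge, then tip it over that edge so that it lies flat and square on the bed on its plain wooden back, plate up. Leave the shorter block standing where it is.

Things in the scene. Friction and masses are not known exactly. Their poses are not given: they have to be found in the camera images.
- tall_die_mid (a point): Centre of the taller die block, the one to tip: pale maple, 40 mm thick (its x), 80 wide (y), 100 tall (z); brass plate with two raised concentric rings on its -x face, toward the robot; +x face plain wood, toward the bed and 15 to 36 mm from its front edge. Stands on a smooth grey board whose top is 33 mm above the table top (z = 0.033), so this point starts at z = 0.083.
- tall_die: The same tall block; its origin is the centre of its foot, 50 mm below its centre, same axes. 0.24 to 0.5 kg. It slides easily on the board (friction about 0.25): pushed at less than about 60 mm above the board it slides upright, pushed near its top it tips.
- short_die_mid (a point): Centre of the shorter die block, a bystander to be left standing: maple, 40 mm thick (x), 80 wide (y), 72 tall (z), brass plate with three raised straight bars on its -x face. It stands on the same board beside the tall one, on its left or right (this point at z = 0.069), with about 30 to 55 mm of free space between the two.
- bed: Fixed, empty proofing bed: a flat cork-faced slab 130 mm deep (its x, pointing away from the robot and the blocks), 240 long (y), 12 high, on the grey board. Origin: centre of its underside (z = 0.033); its top is at z = 0.045. The front edge, 65 mm from the origin toward -x, is a steel strip 12 mm high: the fence at which the block stops and over which it tips.
- bed_edge (a point): Middle of the top of the bed's steel front edge (z = 0.045); axes as the bed's: x points over the bed, y runs along the edge.

How it is judged:
By the outcome, as a careful person would: the job done as asked, in the order asked, and still so for the second after the job is handed in, with the robot touching nothing.
It also fails if it takes over 35 s, if anything falls off the work surface, if the arm or the gripper's body presses on something with over 40 N, if the wrist force passes 120 N, or if a joint passes its speed limit or range.

## Working session

There is one attempt and no reset: what is moved stays moved. The work goes in short steps, Python scripts to look and compute and a tool call to move; the robot and the scene stay as the last step left them, time stands still between calls to the robot, and variables do not carry over. Pictures are saved under pics/ and viewed, and the job is handed in when it is done.

Besides the shell and the picture viewer there is one more tool, called after "Emit:" in YAML: its name, and indented under it one key for each argument. jog_arm: Moves the arm, as the interface text tells. Shifts and turns lie within -1 to 1; 1 stands for 20 mm of shift or 0.12 rad of turn. Its arguments: {"type":"object","properties":{"translation":{"type":"array","items":{"type":"array","items":{"type":"number","minimum":-1,"maximum":1}}},"turn":{"type":"array","items":{"type":"number","minimum":-1,"maximum":1}},"fingers":{"type":"array","items":{"type":"number"}},"newtons":{"type":"number"}},"required":["translation","turn","fingers"]}

```bash
mkdir -p pics; cat > h.py <<'E'
import numpy as np, cv2
from plant import robot, optics, job, recognise, regions_of
def ray(c,px):
    u=(px[1]-c["cx"])/c["fx"]; v=(px[0]-c["cy"])/c["fy"]
    rd=np.hypot(u,v); r=rd
    for _ in range(30): r=rd/(1+c["k1"]*r*r)
    s=r/rd if rd>0 else 1
    T=np.array(c["extrinsics"]); d=T[:3,:3]@np.array([u*s,-v*s,-1]); return T[:3,3],d
def onz(c,px,z):
    o,d=ray(c,px); return o+d*(z-o[2])/d[2]
def proj(c,p):
    T=np.array(c["extrinsics"]); q=T[:3,:3].T@(np.array(p,float)-T[:3,3]); u=q[0]/-q[2]; v=-q[1]/-q[2]
    k=1+c["k1"]*(u*u+v*v); return np.array([v*k*c["fy"]+c["cy"],u*k*c["fx"]+c["cx"]])
E
python3 - <<'E'
from h import *
for n in("scene","top"):
    c=optics.read_camera(n); cv2.imwrite(f"pics/{n}0.png",c["color"])
    print(n,np.round(c["extrinsics"],3).tolist(),c["fx"],c["k1"])
    for t in("tall_die_mid","tall_die","short_die_mid","bed","bed_edge"):
        try:
            print(t,[(np.round(r["at"],1).tolist(),round(r["confidence"],2)) for r in recognise(n,t)[:3]])
        except Exception as e: print(t,e)
print(robot.sense())
E
```

```text
scene [[0.801, 0.371, -0.471, 85.742], [-0.599, 0.493, -0.631, -334.515], [-0.001, 0.787, 0.617, 619.372], [0.0, 0.0, 0.0, 1.0]] 474.8453862465143 -0.1302323332115846
tall_die_mid [([231.8, 350.1], 0.94)]
tall_die [([234.2, 348.5], 0.64)]
short_die_mid [([239.8, 276.3], 0.64)]
bed [([205.0, 304.0], 0.71)]
bed_edge [([205.9, 304.1], 0.72)]
top [[-0.006, 0.998, -0.067, 417.646], [-1.0, -0.005, 0.016, 213.224], [0.015, 0.067, 0.998, 962.072], [0.0, 0.0, 0.0, 1.0]] 401.1419495001864 -0.04959316326968509
tall_die_mid [([181.8, 319.1], 0.85)]
tall_die [([182.0, 320.9], 0.81)]
short_die_mid [([234.1, 285.2], 0.58)]
bed [([176.3, 263.4], 0.97)]
bed_edge [([176.6, 264.7], 0.77)]
{'t': 0.6, 'qpos': array([ 1.00851873e+00,  2.06624434e-01,  1.54148040e+00, -8.48296205e-06,
        1.39350734e+00, -1.50496168e-01]), 'joint_vel': array([-0.00044919,  0.00029412,  0.0007352 , -0.00010415,  0.0006986 ,
       -0.00061853]), 'effort': array([-6.62419079e-04, -3.70635939e+01, -2.81589514e+01,  6.98524131e-02,
        2.79620639e-02,  1.59178552e-05]), 'tcp_pos': array([230.15429044, 526.93666751, 205.44209175]), 'orientation': array([-3.14157209e+00,  5.32767654e-06,  2.72981272e+00]), 'wrist_force': array([ 0.08542974, -0.5055111 , -0.36521523]), 'moment': array([ 0.02543165, -0.01628116,  0.00440018]), 'grip_width': 93.6079131463688}
```

View pics/scene0.png

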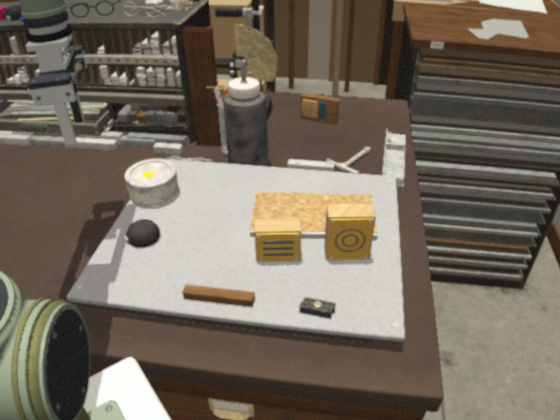

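View pics/top0.png

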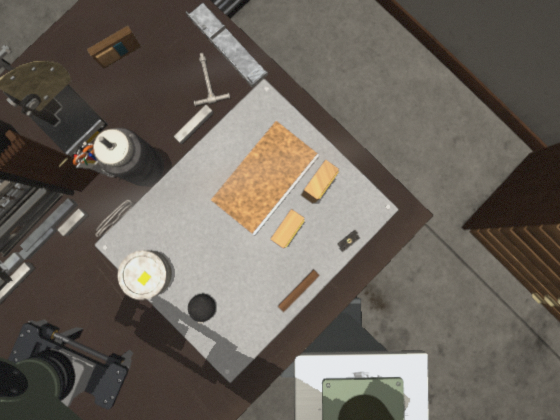

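```bash
python3 - <<'E'
from h import *
for n,x0,y0,x1,y1 in(("scene",200,120,440,300),("top",180,120,380,270)):
    i=cv2.imread(f"pics/{n}0.png")[y0:y1,x0:x1]; s=800/(x1-x0)
    cv2.imwrite(f"pics/{n}0z.png",cv2.resize(i,(800,int((y1-y0)*s)),interpolation=cv2.INTER_CUBIC))
E
```

```text
(no output)
```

View pics/scene0z.png

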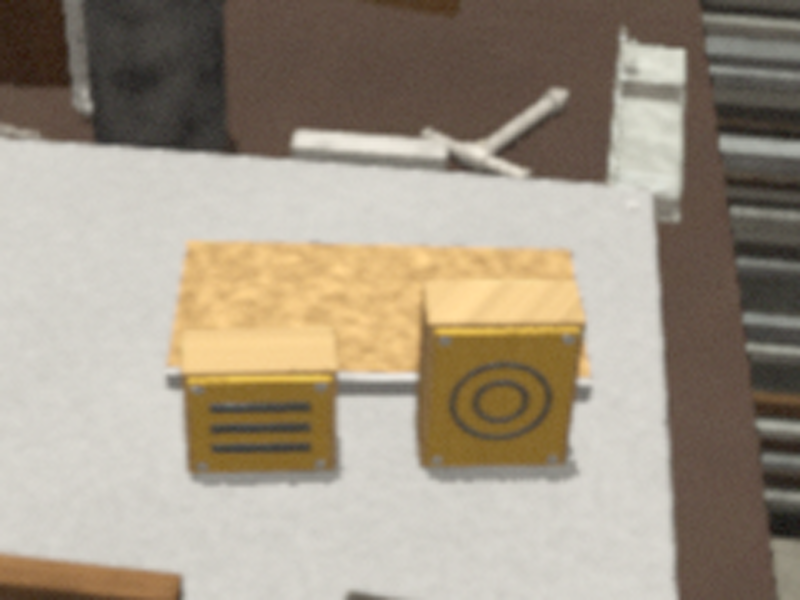

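View pics/top0z.png

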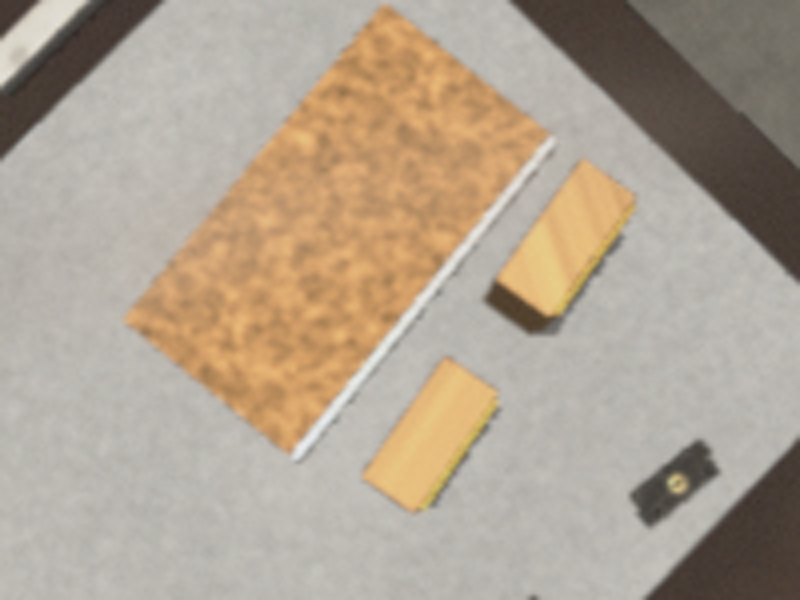

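The top view (zoomed 4x) shows the bed with its steel edge from (553,138) to (297,460). The tall block's top is around (567,238), and the short block's top is around (432,435). In the scene view, the rings are on the right-hand block.

```bash
cat >> h.py <<'E'
from scipy.optimize import least_squares
def zc(c,pts,z,x0=180,y0=120,s=4): return np.array([onz(c,(y0+y/s-.5+.5/s,x0+x/s-.5+.5/s),z) for x,y in pts])
def fit(P,L,W): # P order: back-left, back-right, front-right, front-left of rect, x depth L, y width W
    m=np.array([[L/2,W/2],[L/2,-W/2],[-L/2,-W/2],[-L/2,W/2]])
    f=lambda q:(np.array([q[0],q[1]])+m@np.array([[np.cos(q[2]),-np.sin(q[2])],[np.sin(q[2]),np.cos(q[2])]]).T-P[:,:2]).ravel()
    e=P[1]-P[2]; r=least_squares(f,[*P[:,:2].mean(0),np.arctan2(e[1],e[0])]); return r.x,r.fun.reshape(4,2)
E
python3 - <<'E'
from h import *
c=optics.read_camera("top")
for n,p,z,L,W in(("bed",[(127,320),(383,5),(553,138),(297,460)],45,130,240),("tall",[(498,283),(585,160),(635,200),(555,318)],133,40,80),("short",[(364,476),(449,357),(498,393),(416,511)],105,40,80)):
    q,r=fit(zc(c,p,z),L,W); print(n,np.round(q,3),np.round(r,1).tolist())
E
```

```text
bed [566.001 226.324   0.893] [[-0.6, 3.0], [2.2, 0.4], [-0.3, -2.6], [-1.4, -0.9]]
tall [545.621 106.262   0.956] [[1.4, 2.3], [1.9, 2.6], [0.1, -4.1], [-3.3, -0.8]]
short [445.572 177.25    0.95 ] [[1.2, 3.2], [2.9, 2.5], [-0.9, -3.9], [-3.2, -1.8]]
```

```bash
cat >> h.py <<'E'
from scipy.optimize import minimize
def box(q,L,W,z0,z1):
    R=np.array([[np.cos(q[2]),-np.sin(q[2])],[np.sin(q[2]),np.cos(q[2])]])
    return np.array([[*(np.array(q[:2])+R@np.array([a*L/2,b*W/2])),z] for z in(z0,z1) for a in(-1,1) for b in(-1,1)])
def hull(c,B):
    p=np.array([proj(c,b)[::-1] for b in B],np.float32); return cv2.convexHull(p)[:,0]
def rend(h,S=4):
    m=np.zeros((420*S,560*S),np.uint8); cv2.fillPoly(m,[np.round(((h+.5)*S-.5)*16).astype(np.int32)],255,shift=4)
    return cv2.resize(m,(560,420),interpolation=cv2.INTER_AREA)/255.
def fitmask(cs,ms,q0,L,W,z0,z1):
    sc=np.array([5,5,.05])
    f=lambda s:sum(np.abs(rend(hull(c,box(q0+s*sc,L,W,z0,z1)))-m).sum()/m.sum() for c,m in zip(cs,ms))
    r=minimize(f,[0,0,0],method="Nelder-Mead",options=dict(xatol=.02,fatol=1e-4,initial_simplex=[[0,0,0],[1,0,0],[0,1,0],[0,0,1]])); return q0+r.x*sc,r.fun
E
python3 - <<'E'
from h import *
cs={n:optics.read_camera(n) for n in("top","scene")}
ov={n:cs[n]["color"].copy() for n in cs}
for n,q0,L,W,z0,z1 in(("bed",[566,226.3,.893],130,240,33,45),("tall_die",[545.6,106.3,.93],40,80,33,133),("short_die_mid",[445.6,177.2,.93],40,80,33,105)):
    ms={}
    for k in cs:
        r=regions_of(k,n); 
        if r: ms[k]=r[0]["mask"].astype(float); print(n,k,r[0]["confidence"],ms[k].sum())
    for sub in(["top"],["scene"],["top","scene"]):
        sub=[s for s in sub if s in ms]
        if n=="bed" and "scene" in sub: continue
        q,f=fitmask([cs[s] for s in sub],[ms[s] for s in sub],np.array(q0),L,W,z0,z1); print(n,sub,np.round(q,3),round(f,3))
    for k in cs:
        cv2.polylines(ov[k],[np.round(hull(cs[k],box(q,L,W,z0,z1))*16).astype(np.int32)],True,(0,0,255),1,shift=4)
a=cv2.resize(ov["top"][120:250,180:360],None,fx=4,fy=4,interpolation=2); cv2.imwrite("pics/ov_top.png",a)
cv2.imwrite("pics/ov_sc.png",cv2.resize(ov["scene"][160:300,220:400],None,fx=4,fy=4,interpolation=2))
E
```

```text
bed top 0.79 5756.0
bed scene 0.66 2818.0
bed ['top'] [566.502 225.841   0.884] 0.022
tall_die top 0.94 804.0
tall_die scene 0.95 2643.0
tall_die ['top'] [545.996 106.786   0.945] 0.069
tall_die ['scene'] [548.12  107.786   0.9  ] 0.077
tall_die ['top', 'scene'] [546.642 106.636   0.948] 0.157
short_die_mid top 0.76 689.0
short_die_mid scene 0.85 2022.0
short_die_mid ['top'] [443.979 178.324   0.962] 0.061
short_die_mid ['scene'] [448.567 177.373   0.937] 0.068
short_die_mid ['top', 'scene'] [446.799 176.39    0.97 ] 0.186
```

View pics/ov_top.png

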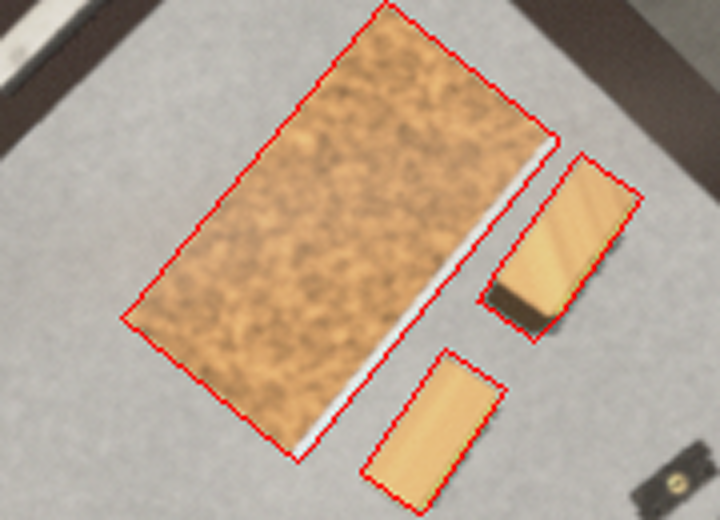

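View pics/ov_sc.png

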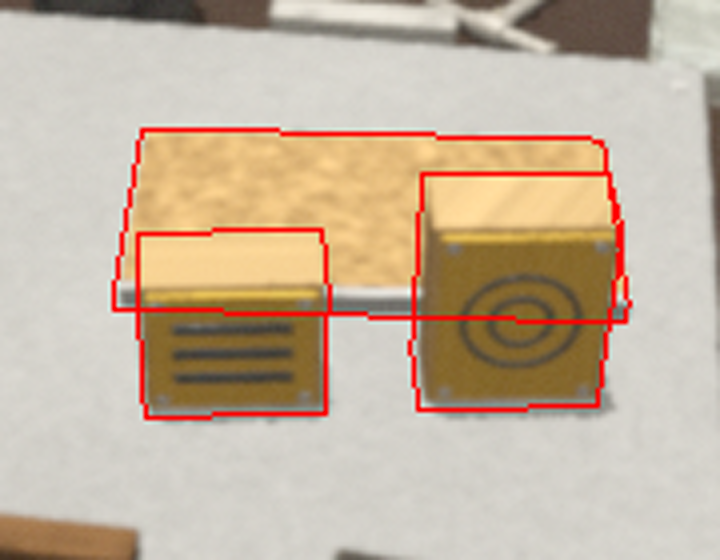

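The overlay fits to within about 2 mm. The gap is about 20 mm, and the tall block is yawed about 0.06 rad from the bed. Next I'll work out the approach and check that the travel path is clear.

```bash
python3 - <<'E'
from h import *
c=optics.read_camera("top"); s=optics.read_camera("scene")
print("tcp px",proj(c,[230,527,205]),proj(s,[230,527,205]))
for n,p in(("pot",(277,140)),("dome",(308,201)),("tank top",(148,113)),("tank low",(185,150)),("stick",(290,298)),("small",(240,349)),("board corners",(380,230)),("b",(243,98)),("b",(208,396))):
    print(n,np.round(onz(c,p,40)),np.round(onz(c,p,100)))
print("pot scene base",onz(s,(195,152),33))
Y=.888; ex=np.array([np.cos(Y),np.sin(Y)]); ey=np.array([-ex[1],ex[0]])
b=np.array([566.3,226.]);t=np.array([546.3,106.8]); d=t-b; print("tall in bed",d@ex,d@ey)
st=np.array([230.16,526.94]); 
for off in(-60,):
    g=b+ex*(d@ex-20+off)+ey*(d@ey); v=g-st; print("target",g,"tool x",v@ex,"tool y",-(v@ey))
E
```

```text
tcp px [342.67495318 103.30346126] [132.75890536  74.78097917]
pot [338. 513.  40.] [343. 493. 100.]
dome [267. 373.  40.] [277. 362. 100.]
tank top [637. 581.  40.] [623. 557. 100.]
tank low [549. 493.  40.] [541. 474. 100.]
stick [306. 152.  40.] [314. 156. 100.]
small [420.  33.  40.] [419.  45. 100.]
board corners [105. 307.  40.] [126. 301. 100.]
b [416. 611.  40.] [416. 585. 100.]
b [493. -78.  40.] [488. -59. 100.]
pot scene base [341.4799559 489.0663023  33.       ]
tall in bed -105.09601352843434 -59.69478989351707
target [495.82280718  44.73509039] tool x -206.4761423497082 tool y 510.35860394073535
```

Emit:
jog_arm:
  translation:
    - [0,0,0]
    - [0,0,0]
    - [0,0,0]
    - [0,0,0]
    - [0,0,0]
    - [0,0,0]
    - [0,0,0]
    - [0,0,0]
    - [0,0,0]
    - [0,0,0]
    - [0,0,0]
    - [0,0,0]
    - [0,0,0]
    - [0,0,0]
    - [0,0,0]
    - [0,0,0]
  turn: [0.96,0.96,0.96,0.96,0.96,0.96,0.96,0.96,0.96,0.96,0.96,0.96,0.96,0.96,0.96,0.96]
  fingers: [0.45,0.45,0.45,0.45,0.45,0.45,0.45,0.45,0.45,0.45,0.45,0.45,0.45,0.45,0.45,0.45]
  newtons: 20

```text
t: 2.75
tcp_pos: [230.2, 526.9, 205.5]
orientation: [-3.142, -0.0, 0.882]
wrist_force: [-0.6, -0.9, 0.3]
grip_width: 51.8
```

Emit:
jog_arm:
  translation:
    - [-0.4,1,0]
    - [-0.4,1,0]
    - [-0.4,1,0]
    - [-0.4,1,0]
    - [-0.4,1,0]
    - [-0.4,1,0]
    - [-0.4,1,0]
    - [-0.4,1,0]
    - [-0.4,1,0]
    - [-0.4,1,0]
    - [-0.4,1,0]
    - [-0.4,1,0]
    - [-0.4,1,0]
    - [-0.4,1,0]
    - [-0.4,1,0]
    - [-0.4,1,0]
    - [-0.4,1,0]
    - [-0.4,1,0]
    - [-0.4,1,0]
    - [-0.4,1,0]
  turn: [0,0,0,0,0,0,0,0,0,0,0,0,0,0,0,0,0,0,0,0]
  fingers: [0.45,0.45,0.45,0.45,0.45,0.45,0.45,0.45,0.45,0.45,0.45,0.45,0.45,0.45,0.45,0.45,0.45,0.45,0.45,0.45]

```text
t: 4.75
tcp_pos: [439.4, 149.3, 205.6]
orientation: [3.141, -0.0, 0.887]
wrist_force: [-0.3, 0.6, 0.2]
grip_width: 51.5
```

Emit:
jog_arm:
  translation:
    - [-0.4,1,0]
    - [-0.4,1,0]
    - [-0.4,1,0]
    - [-0.4,1,0]
    - [-0.4,1,0]
    - [-0.3,0.5,0]
    - [0,0,0]
  turn: [0,0,0,0,0,0,0]
  fingers: [0.45,0.45,0.45,0.45,0.45,0.45,0.45]

```text
t: 5.45
tcp_pos: [495.5, 43.9, 205.4]
orientation: [-3.142, 0.0, 0.885]
wrist_force: [0.2, -0.6, 0.0]
grip_width: 51.7
```

```bash
cat >> h.py <<'E'
def rel():
    Y=.888; ex=np.array([np.cos(Y),np.sin(Y)]); ey=np.array([-ex[1],ex[0]])
    s=robot.sense(); d=s["tcp_pos"][:2]-[566.3,226.]; w=s["wrist_force"]
    print("t",s["t"],"tcp bed-x rel edge",round(d@ex+65,1),"bed-y",round(d@ey,1),"z",round(s["tcp_pos"][2],1),"yaw",round(s["orientation"][2],3),"Fx",round(w[:2]@ex,1),"Fy",round(w[:2]@ey,1),"Fz",round(w[2],1))
E
python3 -c "
from h import *
rel()
for n in('top','scene'):
  c=optics.read_camera(n); cv2.imwrite(f'pics/{n}1.png',c['color'])
"
```

```text
t 5.45 tcp bed-x rel edge -120.9 bed-y -59.9 z 205.4 yaw 0.885 Fx -0.4 Fy -0.5 Fz 0.0
```

View pics/scene1.png

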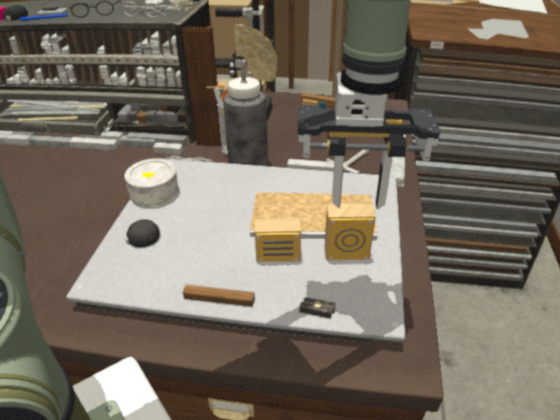

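View pics/top1.png

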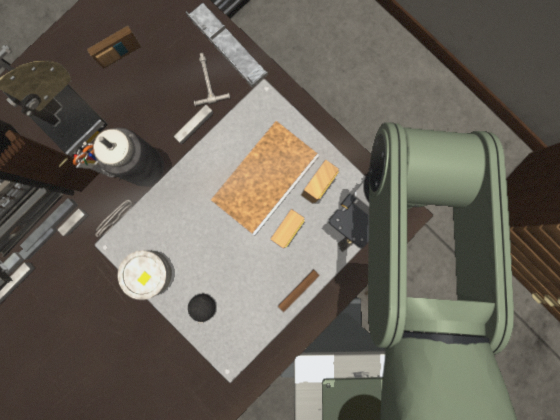

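The scene view shows the gripper behind the ringed block, with its fingers at about (338,190) and (382,190). The path is clear, so I'll descend and approach.

Emit:
jog_arm:
  translation:
    - [0,0,1]
    - [0,0,1]
    - [0,0,1]
    - [0,0,1]
    - [0,0,1]
    - [0,0,1]
    - [0,0,0.8]
    - [0,0,0.5]
    - [1,0,0]
    - [0.8,0,0]
    - [0.4,0,0]
    - [0,0,0]
  turn: [0,0,0,0,0,0,0,0,0,0,0,0]
  fingers: [0.45,0.45,0.45,0.45,0.45,0.45,0.45,0.45,0.45,0.45,0.45,0.45]

```text
t: 6.75
tcp_pos: [524.2, 80.1, 60.2]
orientation: [3.14, -0.001, 0.889]
wrist_force: [0.1, 0.8, -0.4]
grip_width: 51.5
```

Emit:
jog_arm:
  translation:
    - [0.2,0,0]
    - [0.2,0,0]
    - [0.2,0,0]
    - [0.2,0,0]
    - [0.2,0,0]
    - [0.0,0,0]
  turn: [0,0,0,0,0,0]
  fingers: [0.45,0.45,0.45,0.45,0.45,0.45]

```text
t: 7.35
tcp_pos: [536.1, 94.9, 59.5]
orientation: [3.141, -0.001, 0.887]
wrist_force: [-0.3, -0.2, -0.7]
grip_width: 51.6
```

```bash
python3 -c "
from h import *
rel()
for n in('top','scene'):
  c=optics.read_camera(n); x,y=(220,110) if n=='top' else(230,120)
  cv2.imwrite(f'pics/{n}2.png',cv2.resize(c['color'][y:y+150,x:x+200],None,fx=4,fy=4,interpolation=2))
"
```

```text
t 7.35 tcp bed-x rel edge -55.7 bed-y -59.3 z 59.5 yaw 0.887 Fx -0.4 Fy 0.1 Fz -0.7
```

View pics/scene2.png

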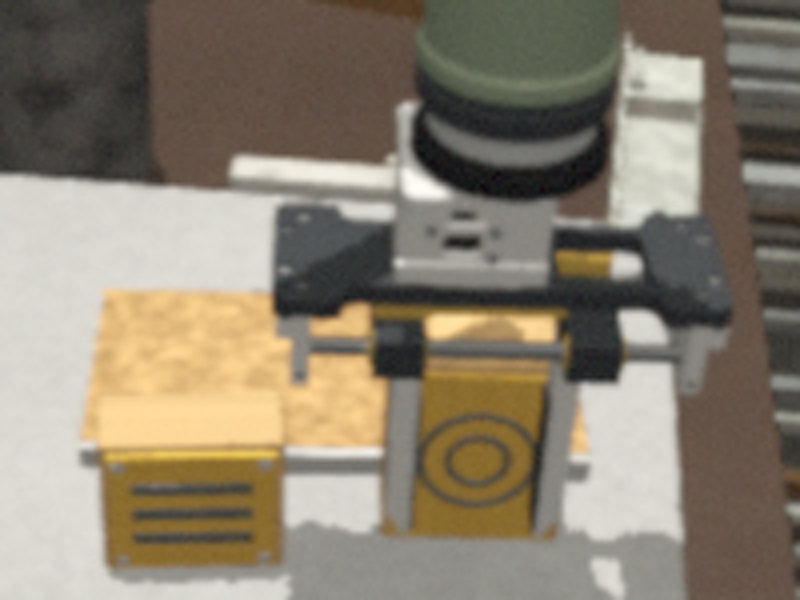

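View pics/top2.png

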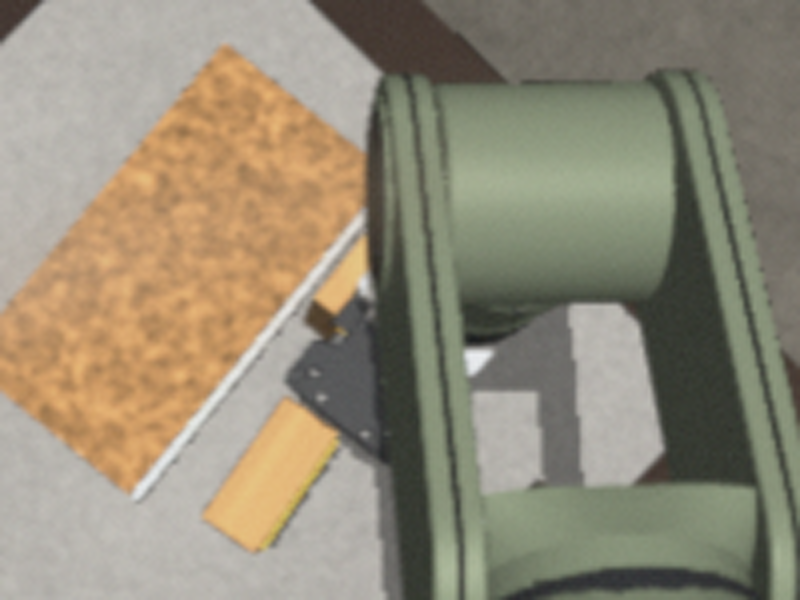

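Both fingers are on the plate, and the block is upright and sliding. The steel edge is still a few mm ahead.

Emit:
jog_arm:
  translation:
    - [0.15,0,0]
    - [0.1,0,0]
    - [0.1,0,0]
    - [0,0,0]
  turn: [0,0,0,0]
  fingers: [0.45,0.45,0.45,0.45]

```text
t: 7.85
tcp_pos: [540.3, 100.2, 59.4]
orientation: [3.142, -0.0, 0.887]
wrist_force: [0.2, 0.2, 0.0]
grip_width: 51.6
```

```bash
python3 -c "
from h import *
rel()"
```

```text
t 7.85 tcp bed-x rel edge -49.0 bed-y -59.2 z 59.4 yaw 0.887 Fx 0.3 Fy -0.0 Fz 0.0
```

Emit:
jog_arm:
  translation:
    - [0.1,0,0]
    - [0,0,0]
  turn: [0,0]
  fingers: [0.45,0.45]

```text
t: 8.05
tcp_pos: [540.8, 101.0, 59.4]
orientation: [-3.141, 0.002, 0.887]
wrist_force: [-2.7, -3.3, 1.8]
grip_width: 51.6
```

```bash
python3 -c "
from h import *
rel()"
```

```text
t 8.05 tcp bed-x rel edge -48.1 bed-y -59.1 z 59.4 yaw 0.887 Fx -4.3 Fy -0.0 Fz 1.8
```

Emit:
jog_arm:
  translation:
    - [0.08,0,0]
    - [0,0,0]
  turn: [0,0]
  fingers: [0.45,0.45]

```text
t: 8.25
tcp_pos: [540.9, 101.1, 59.3]
orientation: [-3.141, 0.005, 0.887]
wrist_force: [-5.6, -6.2, 3.1]
grip_width: 51.5
```

```bash
python3 -c "
from h import *
rel()
for n in('top','scene'):
  c=optics.read_camera(n); x,y=(220,110) if n=='top' else(230,120)
  cv2.imwrite(f'pics/{n}3.png',cv2.resize(c['color'][y:y+150,x:x+200],None,fx=4,fy=4,interpolation=2))
"
```

```text
t 8.25 tcp bed-x rel edge -47.9 bed-y -59.1 z 59.3 yaw 0.887 Fx -8.4 Fy 0.4 Fz 3.1
```

View pics/scene3.png

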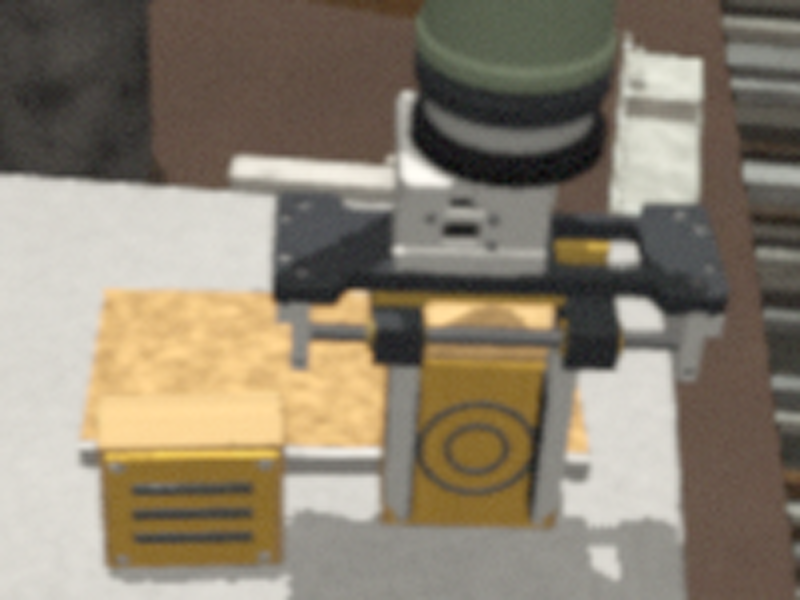

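View pics/top3.png

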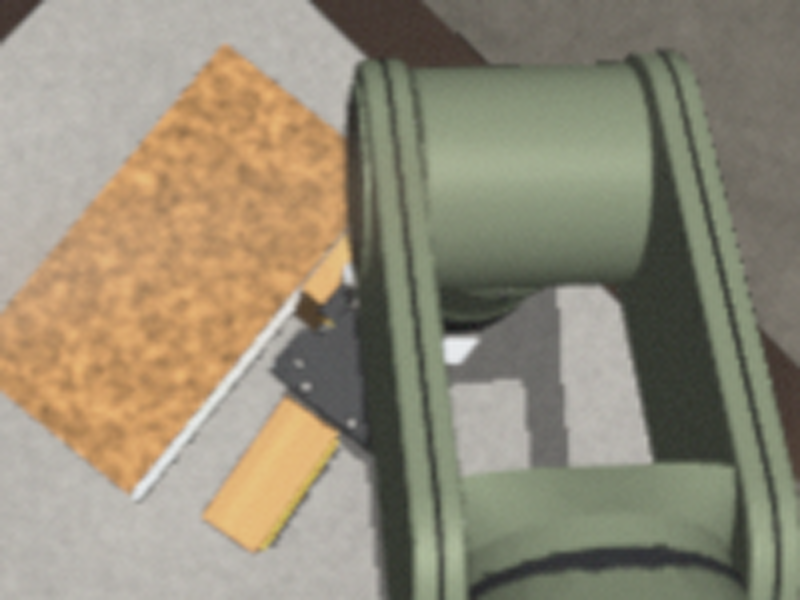

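The block is upright and flush with the steel edge, pushed square with 8 N. Its top is at about (315,290) in the top crop. I'll back off, go up near the top of the block and tip it.

Emit:
jog_arm:
  translation:
    - [-0.4,0,0]
    - [0,0,-0.7]
    - [0,0,-1]
    - [0,0,-1]
    - [0,0,-0.4]
    - [0,0,0]
  turn: [0,0,0,0,0,0]
  fingers: [0.45,0.45,0.45,0.45,0.45,0.45]

```text
t: 8.95
tcp_pos: [539.2, 96.9, 123.8]
orientation: [3.138, -0.004, 0.887]
wrist_force: [0.9, -0.0, -0.1]
grip_width: 51.7
```

```bash
python3 -c "
from h import *
rel()"
```

```text
t 8.95 tcp bed-x rel edge -52.3 bed-y -60.4 z 123.8 yaw 0.887 Fx 0.5 Fy -0.7 Fz -0.1
```

Emit:
jog_arm:
  translation:
    - [0.2,0,0]
    - [0.15,0,0]
    - [0.15,0,0]
    - [0.15,0,0]
    - [0.15,0,0]
    - [0.15,0,0]
    - [0.15,0,0]
    - [0.15,0,0]
    - [0,0,0]
  turn: [0,0,0,0,0,0,0,0,0]
  fingers: [0.45,0.45,0.45,0.45,0.45,0.45,0.45,0.45,0.45]

```text
t: 9.85
tcp_pos: [553.4, 116.3, 121.5]
orientation: [3.141, -0.001, 0.887]
wrist_force: [-0.7, -0.3, -0.4]
grip_width: 51.8
```

```bash
python3 -c "
from h import *
rel()
for n in('scene',):
  c=optics.read_camera(n); x,y=(220,110) if n=='top' else(230,120)
  cv2.imwrite(f'pics/{n}4.png',cv2.resize(c['color'][y:y+150,x:x+200],None,fx=4,fy=4,interpolation=2))
"
```

```text
t 9.85 tcp bed-x rel edge -28.2 bed-y -59.2 z 121.5 yaw 0.887 Fx -0.7 Fy 0.4 Fz -0.4
```

View pics/scene4.png

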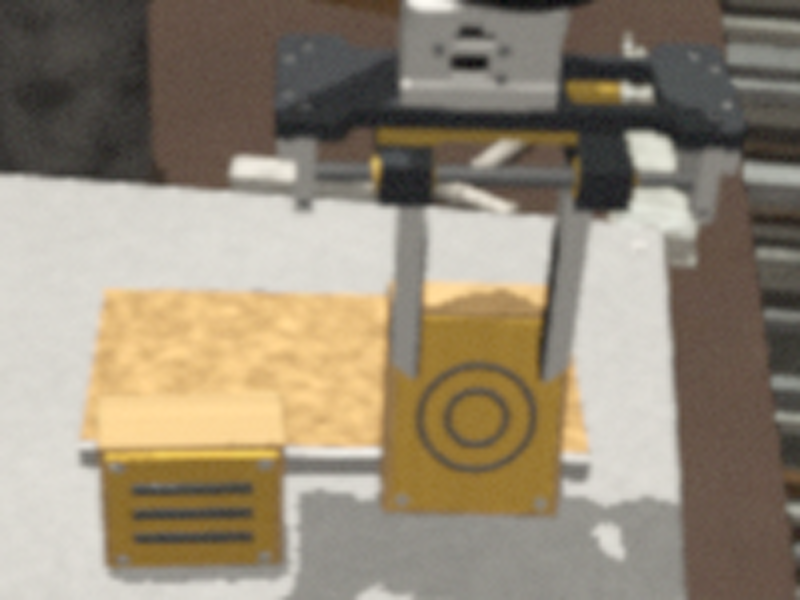

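The block is tilting about the edge. I'll continue slowly past the balance point.

Emit:
jog_arm:
  translation:
    - [0.15,0,0]
    - [0.15,0,0]
    - [0.15,0,0]
    - [0.1,0,0]
    - [0.1,0,0]
    - [0.1,0,0]
    - [0.1,0,0]
    - [0,0,0]
  turn: [0,0,0,0,0,0,0,0]
  fingers: [0.45,0.45,0.45,0.45,0.45,0.45,0.45,0.45]

```text
t: 10.7
tcp_pos: [564.0, 129.3, 121.5]
orientation: [3.142, -0.0, 0.887]
wrist_force: [0.5, 0.2, -0.0]
grip_width: 51.9
```

```bash
python3 -c "
from h import *
rel()
for n in('scene',):
  c=optics.read_camera(n); x,y=(220,110) if n=='top' else(230,120)
  cv2.imwrite(f'pics/{n}5.png',cv2.resize(c['color'][y:y+150,x:x+200],None,fx=4,fy=4,interpolation=2))
"
```

```text
t 10.7 tcp bed-x rel edge -11.5 bed-y -59.2 z 121.5 yaw 0.887 Fx 0.5 Fy -0.3 Fz -0.0
```

View pics/scene5.png

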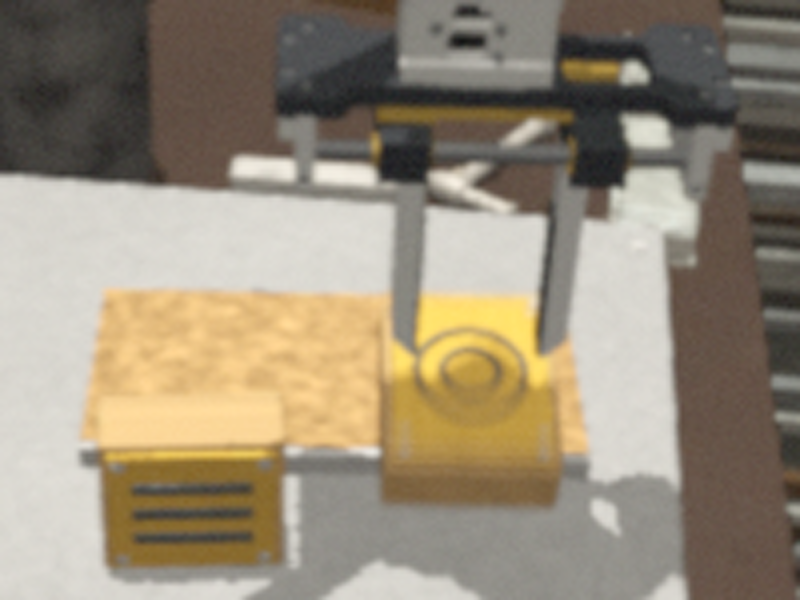

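It has gone over. I'll go up and back, then look.

Emit:
jog_arm:
  translation:
    - [0,0,-0.5]
    - [-0.5,0,-1]
    - [-1,0,-1]
    - [-1,0,-1]
    - [-1,0,-0.5]
    - [-1,0,0]
    - [-1,0,0]
    - [-1,0,0]
    - [-1,0,0]
    - [0,0,0]
  turn: [0,0,0,0,0,0,0,0,0,0]
  fingers: [0.45,0.45,0.45,0.45,0.45,0.45,0.45,0.45,0.45,0.45]

```text
t: 11.75
tcp_pos: [468.2, 11.6, 202.3]
orientation: [3.141, 0.0, 0.884]
wrist_force: [0.1, 0.4, 0.5]
grip_width: 51.3
```

```bash
python3 -c "
from h import *
rel()
for n in('top','scene',):
  c=optics.read_camera(n); x,y=(220,110) if n=='top' else(230,120)
  cv2.imwrite(f'pics/{n}6.png',cv2.resize(c['color'][y:y+150,x:x+200],None,fx=4,fy=4,interpolation=2))
"
```

```text
t 11.75 tcp bed-x rel edge -163.2 bed-y -59.1 z 202.3 yaw 0.884 Fx 0.3 Fy 0.2 Fz 0.5
```

View pics/scene6.png

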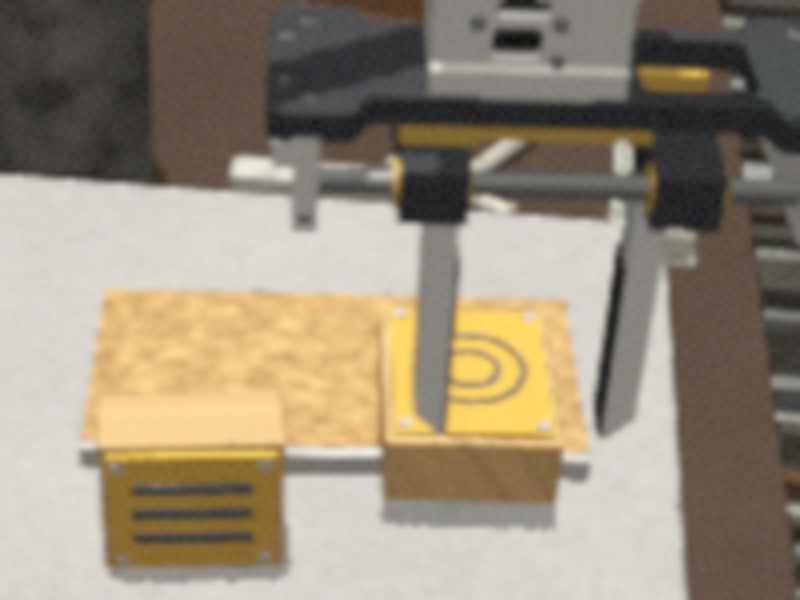

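View pics/top6.png

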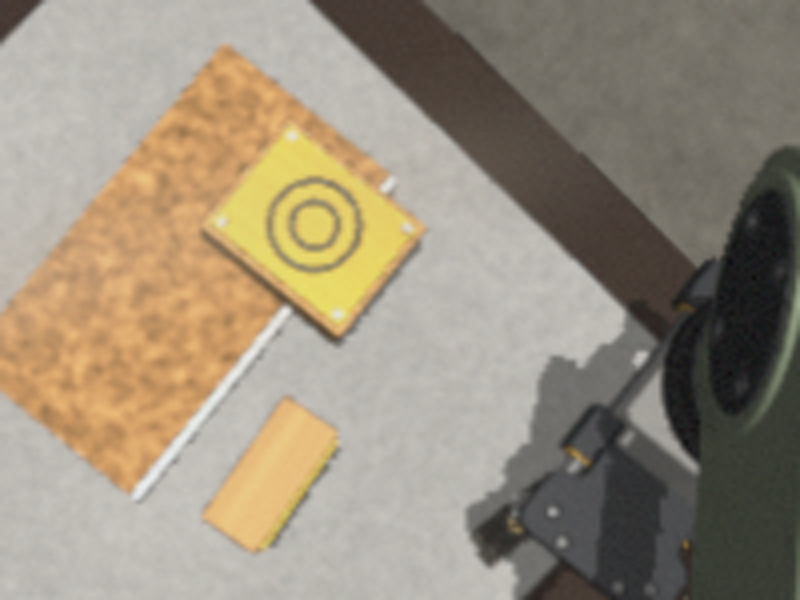

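The ringed block lies plate up on the bed, centred near (315,228) in the top crop, and the short block hasn't moved. I'll measure how square it is.

```bash
python3 - <<'E'
from h import *
c=optics.read_camera("top")
Y=.888; ex=np.array([np.cos(Y),np.sin(Y)]); ey=np.array([-ex[1],ex[0]])
P=zc(c,[(203,225),(293,125),(425,230),(337,328)],85,220,110)
q,r=fit(P,100,80); d=q[:2]-[566.3,226]; print("block",np.round(q,3),"rel edge x",d@ex+65,"y",d@ey,np.round(r,1).tolist())
r=regions_of("top","tall_die"); print(len(r),r[0]["confidence"])
print("mask fit",fitmask([c],[r[0]["mask"].astype(float)],q,100,80,45,85))
r=regions_of("top","short_die_mid"); print("short",fitmask([c],[r[0]["mask"].astype(float)],np.array([444,178.3,.96]),40,80,33,105))
r=regions_of("top","bed"); e=zc(c,[(391,182),(137,498)],45,220,110); v=e[1]-e[0]; print("edge yaw",np.arctan2(v[1],v[0])-np.pi/2)
E
```

```text
block [582.928 151.719   0.874] rel edge x 17.863564658813317 y -59.76941637264525 [[0.3, 2.3], [5.5, 1.2], [0.5, -2.7], [-6.3, -0.8]]
1 0.56
mask fit (array([583.76588839, 152.40917401,   0.87348842]), np.float64(0.04132102305845049))
short (array([444.52584007, 178.43288946,   0.95032675]), np.float64(0.09754449472096531))
edge yaw 0.890246985303599
```

The block is flat and within 1° of square, but it slid back as it landed and overhangs the edge by about 32 mm. I'll push its foot face, keeping it square, until it is fully on the bed.

Emit:
jog_arm:
  translation:
    - [1,0,0]
    - [1,0,0]
    - [0.9,0,0]
    - [0,0,1]
    - [0,0,1]
    - [0,0,1]
    - [0,0,1]
    - [0,0,1]
    - [0,0,1]
    - [0,0,0.7]
    - [0,0,0.4]
    - [1,0,0]
    - [1,0,0]
    - [0.4,0,0]
    - [0.2,0,0]
    - [0,0,0]
  turn: [0,0,0,0,0,0,0,0,0,0,0,0,0,0,0,0]
  fingers: [0.45,0.45,0.45,0.45,0.45,0.45,0.45,0.45,0.45,0.45,0.45,0.45,0.45,0.45,0.45,0.45]

```text
t: 13.65
tcp_pos: [538.7, 98.3, 59.6]
orientation: [3.141, -0.0, 0.887]
wrist_force: [0.6, 0.3, -0.1]
grip_width: 52.1
```

```bash
python3 -c "
from h import *
rel()"
```

```text
t 13.65 tcp bed-x rel edge -51.5 bed-y -59.2 z 59.6 yaw 0.887 Fx 0.6 Fy -0.3 Fz -0.1
```

Emit:
jog_arm:
  translation:
    - [0.2,0,0]
    - [0.2,0,0]
    - [0.2,0,0]
    - [0.2,0,0]
    - [0.2,0,0]
    - [0.2,0,0]
    - [0,0,0]
  turn: [0,0,0,0,0,0,0]
  fingers: [0.45,0.45,0.45,0.45,0.45,0.45,0.45]

```text
t: 14.35
tcp_pos: [554.2, 117.2, 59.5]
orientation: [3.141, -0.001, 0.887]
wrist_force: [-0.5, -0.3, 0.6]
grip_width: 51.8
```

```bash
python3 -c "
from h import *
rel()
for n in('scene',):
  c=optics.read_camera(n); x,y=(220,110) if n=='top' else(230,120)
  cv2.imwrite(f'pics/{n}7.png',cv2.resize(c['color'][y:y+150,x:x+200],None,fx=4,fy=4,interpolation=2))
"
```

```text
t 14.35 tcp bed-x rel edge -27.0 bed-y -59.3 z 59.5 yaw 0.887 Fx -0.5 Fy 0.2 Fz 0.6
```

View pics/scene7.png

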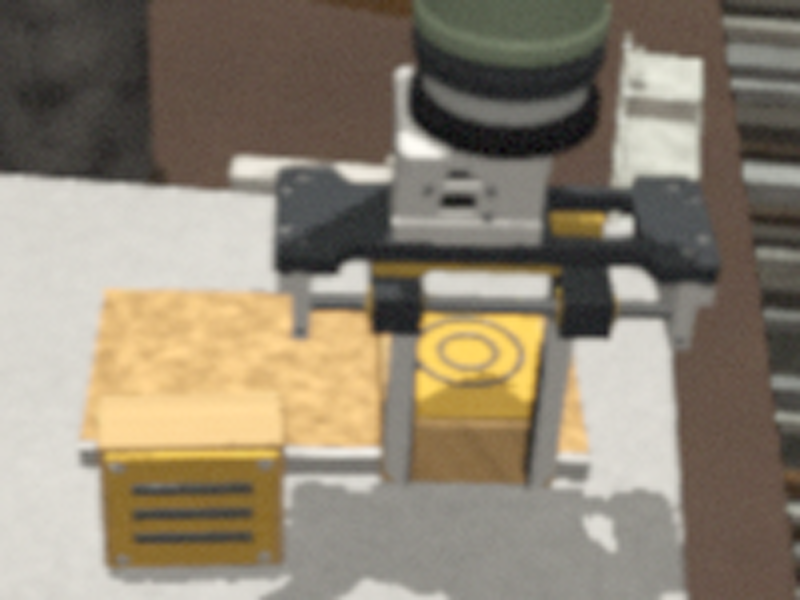

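The block is sliding flat and evenly. I'll push another 22 mm, then withdraw.

Emit:
jog_arm:
  translation:
    - [0.2,0,0]
    - [0.2,0,0]
    - [0.2,0,0]
    - [0.2,0,0]
    - [0.2,0,0]
    - [0.1,0,0]
    - [0,0,0]
    - [-0.5,0,0]
    - [-1,0,0]
    - [-1,0,-0.5]
    - [-1,0,-1]
    - [-1,0,-1]
    - [-1,0,-1]
    - [-1,0,-1]
    - [-1,0,-1]
    - [-0.5,0,-1]
    - [0,0,0]
  turn: [0,0,0,0,0,0,0,0,0,0,0,0,0,0,0,0,0]
  fingers: [0.45,0.45,0.45,0.45,0.45,0.45,0.45,0.45,0.45,0.45,0.45,0.45,0.45,0.45,0.45,0.45,0.45]

```text
t: 16.1
tcp_pos: [468.0, 8.4, 192.6]
orientation: [3.135, -0.004, 0.885]
wrist_force: [-0.6, 0.3, -0.4]
grip_width: 51.6
```

```bash
python3 - <<'E'
from h import *
rel()
s=optics.read_camera("scene"); c=optics.read_camera("top")
cv2.imwrite('pics/top8.png',cv2.resize(c['color'][110:260,220:420],None,fx=4,fy=4,interpolation=2))
cv2.imwrite('pics/scene8.png',cv2.resize(s['color'][120:270,230:430],None,fx=4,fy=4,interpolation=2))
ex=np.array([np.cos(.888),np.sin(.888)]); ey=np.array([-ex[1],ex[0]])
r=regions_of("top","tall_die")
q,f=fitmask([c],[r[0]["mask"].astype(float)],np.array([604,179,.885]),100,80,45,85); d=q[:2]-[566.3,226]
print(q,f,"edge-x",d@ex+65,"y",d@ey)
r=regions_of("top","short_die_mid"); print("short",fitmask([c],[r[0]["mask"].astype(float)],np.array([444,178.3,.96]),40,80,33,105))
E
```

```text
t 16.1 tcp bed-x rel edge -165.9 bed-y -61.0 z 192.6 yaw 0.885 Fx -0.2 Fy 0.6 Fz -0.4
[604.18203268 178.79183635   0.9075072 ] 0.050928939744751295 edge-x 52.27760322195154 y -59.176006417059966
short (array([443.43991835, 178.73566594,   0.93560493]), np.float64(0.07980569871453112))
```

View pics/top8.png

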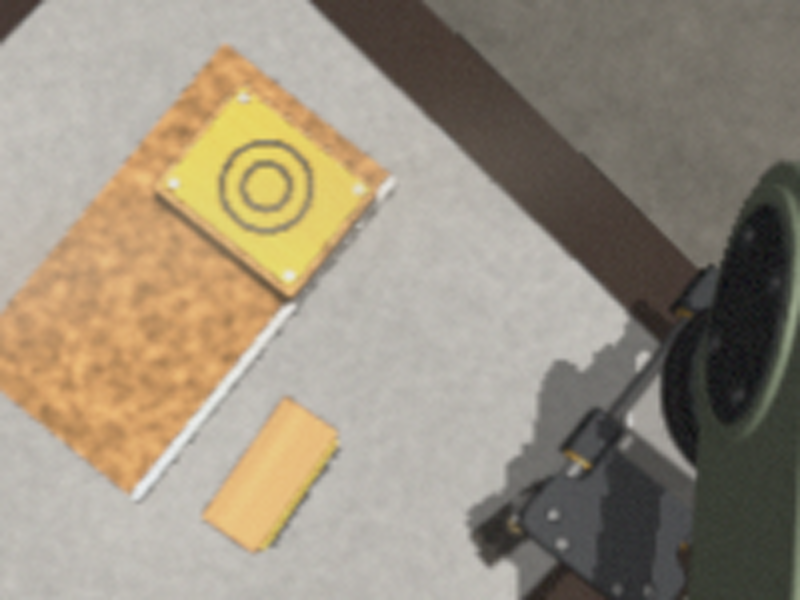

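View pics/scene8.png

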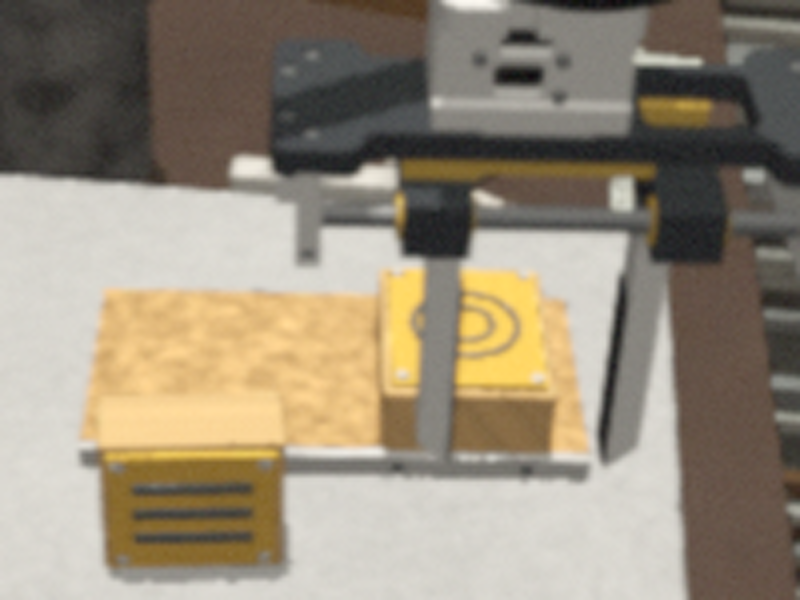

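The block lies flat, plate up and parallel to the steel edge, wholly on the bed. The short block is still standing and the arm is clear of both.

```bash
python3 -c "
from plant import job
print(job.sign_off())"
```

```text
the job is handed in; nothing more can be done
None
```

The tall ringed block now lies flat on the bed on its plain wooden back, plate up. I handed the job in at about 16 s of the 35 s allowed.

- **Slide and tip:** I slid the block upright against the steel edge with both fingertips, reading about 8 N at contact. I then tipped it over the edge by pushing near its top.
- **Extra step:** It slid back as it landed and overhung the edge by about 32 mm. I pushed it flat along the bed until it was fully on, about 2 mm past the edge.
- **Squareness:** The last mask fit gave a yaw of 0.908 against the bed's 0.888, about 1° off. The fits scatter by about that much, and the pictures show the block parallel to the edge.
- **Short block:** It is still standing. Its position read within about 1 mm of the start, inside measuring error. Its fitted yaw varied by about 0.03 rad between pictures, which I take as fit noise.
- **Arm:** It ended clear of both blocks with no contact force. The highest wrist force I read was about 9 N.

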